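# Set the sample tray's stop and tip in the tubes

## Task

On the tube-portioning stand, crank the handwheel until the pointer of the sliding stop lines up with the marker clamped on the scale. Then push the lever over so that the hinged-lid box tips right over onto its stop and all three tubes tumble into the bay, and leave it tipped with the stop still at the marker. Don't touch the tubes with the gripper, and leave everything else on the table where it stands.

Things in the scene. Friction and masses are not known exactly. Their poses are not given: they have to be found in the camera images.
- stand: Fixed tube stand, aluminium base 150 x 320 mm, origin on the table, z up. Box end at its +y, crank end at -y; screw, scale, handwheel and lever at its +x. Open bay (126 mm wide in x, floor 8 mm, walls 55 mm high) from the end wall (face y +100 mm) to the sliding stop. Box pivot: a line along x at y +100, z 110 mm. Gear head under the wheel: x 42 to 128, y -185 to -105, 62 mm high.
- fence (a joint): Position of the sliding stop in m: 0 = its bay face 50 mm from the bay's end wall, grows towards the crank end (stand -y), up to 0.14. A steel plate across the bay, 10 mm thick, top at 62 mm (70 mm at its lug), on a screw. Only the handwheel moves it: 30 mm a turn, clockwise seen from above = grows; it stays where it is left.
- pointer (a point): Tip of the sliding stop's dark pointer, a thin blade (3 mm, up to 72 mm over the table) coming down beside the brass nut to just over the scale ledge, in line (in stand y) with the stop's bay face. It always starts nearer the bay's end wall than the marker, 39 to 118 mm short of it.
- marker: Marker: dark steel clip, 28 (x) x 16 (y) x 12 mm with a thin upright blade (3 mm, 30 mm high over the ledge) across its middle, fixed (place varies) on the flat scale ledge (36 mm high, lines every 10 mm, stand x 99 to 125 mm). Origin under its middle; axes as the stand's. The stop is set when pointer and marker have the same stand y.
- wheel_axis (a point): Point on the handwheel's vertical axis, at the top of its rim (88 mm over the table). Painted wheel, 112 mm across, on top of the gear head. Turning it takes about 2 N at the crank handle, it does not coast.
- crank_top (a point): Middle of the top of the upright crank handle on the handwheel: a free-spinning black grip 21 mm thick, standing 42 mm from the wheel axis, from the wheel's face (90 mm over the table) to 142 mm. It can be pushed round from behind or pinched.
- tipbox (a joint): Turn of the tip box in rad: 0 = upright (start), grows as it turns over towards the bay, stop at 2.27. Open grey box 122 (x) x 90 (y) x 42 mm, pivot at its lower front edge, standing at stand y +100 to +190, z 110 to 152 mm. Clear lid, hinged on the rim away from the bay, swings open by itself. Damped; from about 1.1 rad on its own weight takes it over, before that it falls back.
- lever_grip (a point): Middle of the black lever grip that turns the tip box: 20 mm thick, 45 mm long, along stand x (x 95 to 140 mm), 125 mm from the pivot line, on an arm at stand x 85 mm. At the start 72 mm behind the pivot (stand y +172) and 102 mm above it (212 mm over the table); swings in an upright circle about the pivot line, over the top towards stand -y. Needs about 3 N.
- tube1: Capped sample tube, 26 mm thick, 105 mm long, 35 g; origin at its middle, its x along the tube. Starts lying inside the closed tip box, along stand x.
- tube2: Capped sample tube, 26 mm thick, 105 mm long, 35 g; origin at its middle, its x along the tube. Starts lying inside the closed tip box, along stand x.
- tube3: Capped sample tube, 26 mm thick, 105 mm long, 35 g; origin at its middle, its x along the tube. Starts lying inside the closed tip box, along stand x.
- cup1: Bystander: specimen cup with blue lid, 66 mm across, 76 mm high, standing; origin under its middle.
- cup2: Bystander: specimen cup with blue lid, 66 mm across, 76 mm high, standing; origin under its middle.
- cup3: Bystander: specimen cup with blue lid, 66 mm across, 76 mm high, standing; origin under its middle.
- carton: Bystander: cardboard carton 55 x 55 x 70 mm high; origin under its middle.
- gelbottle: Bystander: clear bottle 56 mm across, 160 mm high; origin under its middle.
- meter: Bystander: grey hand-held meter lying flat, 60 x 100 x 24 mm; origin under its middle.
- tester: Bystander: black tester lying flat, 50 x 120 x 30 mm; origin under its middle.

How it is judged:
On the way, in this order (a step that is already met when the one before it is completed fails the run):
1. the stop's pointer stands still at the marker (within 3 mm) while the box is still upright (y of pointer in the frame of marker between -0.003 and 0.003 m and velocity of joint fence between -0.002 and 0.002 m/s and value of joint tipbox below 0.25 rad), for 0.2 s.
2. the box is tipped right over (value of joint tipbox above 2.1 rad), for 0.2 s.
At the end, for the whole second after the job is handed in: The pointer is within 3 mm of the marker along the scale, the box is tipped over (turn above 2.1 rad) and all three tubes lie at rest in the bay between its end wall and the sliding stop, below 60 mm (y of pointer in the frame of marker between -0.003 and 0.003 m and value of joint tipbox above 2.1 rad and x of tube1 in the frame of stand between -0.064 and 0.064 m and y of each of tube1, tube2, tube3 in the frame of stand below 0.102 m and y of each of tube1, tube2, tube3 in the frame of pointer above 0 m and height (world z) of each of tube1, tube2, tube3 below 0.06 m and linear speed of each of tube1, tube2, tube3 below 0.03 m/s and x of tube2 in the frame of stand between -0.064 and 0.064 m and x of tube3 in the frame of stand between -0.064 and 0.064 m); the robot touches nothing.
It fails at once if a bystander is shifted by more than 25 mm (distance of any of cup1, cup2, cup3, carton, gelbottle, meter, tester from where it was at the start of the episode above 0.025 m).
It fails at once if the gripper's fingers touch a tube (contact force between the fingers and tube1 above 0.5 N or contact force between the fingers and tube2 above 0.5 N or contact force between the fingers and tube3 above 0.5 N).
It also fails if it takes over 64 s, if anything falls off the work surface, if the arm or the gripper's body presses on something with over 40 N, if the wrist force passes 120 N, or if a joint passes its speed limit or range.

## Robot

A 6-joint arm with a two-finger parallel gripper is mounted at the origin on the work surface. World frame = base frame: x ahead of the robot, y to its left, z up, the work surface at z = 0. Lengths are in m, angles in rad, forces in N, time in s.
With the tool pointing down it reaches from about 0.275 to 0.975 m from the base axis. Payload 8.4 kg.
Tool frame: the origin (TCP) lies between the finger pads; the fingertips stand 22 mm ahead of it and the grasp point (between the pads) lies 3 mm ahead of it; y points along the fingers, x is the direction in which the jaws open and shut, and the axes are right-handed (so a half turn about y gives the same grasp; the last joint's range is limited). The gripper opens to 92 mm and grips with 3 to 60 N. Pads are 20 mm wide; open, the fingers measure 128 mm over their backs; the gripper's body (75 mm by 189 mm) begins 69 mm behind the grasp point.
Start: joints at [-0.002, 0.353, 1.633, -0, 1.155, -0.002], TCP at [0.625, -0, 0.237] pointing down, gripper open.
Joint ranges: [-2.63, 2.63], [-0.92, 2.1], [0.06, 2.66], [-1.3, 4.44], [0, 2.69], [-3.02, 3.02]. Speed limits (rad/s): [2.22, 2.22, 2.79, 3.14, 3.14, 3.14].

## Interface

Orientations are given as a unit quaternion [w, x, y, z].
In Python, from station import env, cams gives the robot as it stands.
- The arm moves only by the tool step_arm, never from a script. Its argument "series" is one flat list of numbers, 7 for each row, row after row: the finger opening in cm, from 0 to 9.19, then the shift along the world's x, y, z in cm, then the turn, a rotation vector about the world's x, y, z in degrees. A call has 1 to 20 rows; each row shifts and turns the commanded pose from where the row before left it; what a row does not reach is not made up. A row lasts 1/10 s, in which the tool goes at most 50 mm and 8.59 degrees, less where a joint would pass 70% of its speed; a pose out of reach is approached as far as the arm can. A call is refused whole if a number of a shift passes 5 or a number of a turn 8.59, either way. A call with a gripper value outside its range is refused whole. The fingers move at their own pace and stop on an object; the grip force is fixed at half the most. Time passes only in rows, so rows that do not move let the fingers close. It gives the time, the measured TCP pose, the force and the opening at its end, in the units of the state.
- env.state(): the state, without advancing time (a new reading comes with each control period).
- cams.read_camera(name): name is "scene" or "side" or "wrist"; returns (picture, depth): 480x640x3 uint8, red, green, blue; 480x640 float32, m along the optical axis (not along the pixel's ray), 0 where there is no reading.
- cams.camera_model(name): a dict with "intrinsics" (3x3 intrinsics, pixels), "world_to_cam" (4x4, takes a point from world to camera coordinates). Camera axes: x right, y up, looking along -z (the intrinsics and any distortion apply to the point x, -y, -z); pixel columns grow to the right and rows downward; lengths in m; the calibration is good to about 2 mm. A picture is of the moment at which its call begins: read the wrist's pose just before it. camera_model takes no time and is no camera call; for the wrist camera it gives the pose at the moment of the call.
- env.close_job(): hands the job in, once; it reports no verdict.
The state is a dict: "time": time; "q": joint angles; "joint_vel": joint speeds; "effort": joint torques, N m; "position": TCP position; "ee_rot": TCP orientation; "ft_force": force on the tool from outside, world axes, zero at the start; "wrist_torque": the same for the moment, N m; "opening": finger opening in m.
Only numpy, scipy, OpenCV 4.12 (cv2) and the standard library are available. Lean on these libraries where they do the work, as an engineer would, in place of code of your own. Each camera call takes 0.05 s, during which the arm holds its last target. There are 200 camera calls.

## Working session

There is one attempt and no reset: what is moved stays moved. The work goes in short steps, Python scripts to look and compute and a tool call to move; the robot and the scene stay as the last step left them, time stands still between calls to the robot, and variables do not carry over. Pictures are saved under pics/ and viewed, about 8 in all and at most 12, crops included, and the job is handed in when it is done.

Besides the shell and the picture viewer there is one more tool, called by a JSON object that holds its "name" and its "arguments". step_arm: Moves the arm, as the interface text tells. Its arguments: {"type":"object","properties":{"series":{"type":"array","items":{"type":"number"}}},"required":["series"]}

```bash
mkdir -p pics; ls; cat > h.py <<'E'
import numpy as np, cv2
from station import env, cams
def look(n):
    m=cams.camera_model(n); a,d=cams.read_camera(n); return a,d,np.array(m["intrinsics"]),np.array(m["world_to_cam"])
def cloud(d,K,T):
    v,u=np.mgrid[0:480,0:640]; x=(u-K[0,2])/K[0,0]*d; y=(v-K[1,2])/K[1,1]*d
    P=np.stack([x,-y,-d,np.ones_like(d)],-1); return (P@np.linalg.inv(T).T)[...,:3]
def save(n,a,d,K,T): np.savez(n,a=a,d=d,K=K,T=T)
def proj(p,K,T):
    c=T@np.r_[p,1]; return K[0,0]*c[0]/-c[2]+K[0,2], K[1,1]*-c[1]/-c[2]+K[1,2]
E
python3 - <<'E'
from h import *
for n in("scene","side","wrist"):
    a,d,K,T=look(n); save(n+"0",a,d,K,T); cv2.imwrite(f"pics/{n}0.png",a[...,::-1]); print(n,K.tolist(),np.linalg.inv(T).round(3).tolist(),(d==0).mean())
print(env.state())
E
```

```text
pics
scene [[451.5985068088787, 0.0, 314.8211414961544], [0.0, 451.5985068088787, 236.54611430688612], [0.0, 0.0, 1.0]] [[-0.528, -0.575, 0.624, 1.223], [0.849, -0.348, 0.398, 0.383], [-0.011, 0.74, 0.672, 0.795], [0.0, 0.0, 0.0, 1.0]] 0.0040071614583333335
side [[618.810891384254, 0.0, 329.12817934894036], [0.0, 618.810891384254, 240.9844936594861], [0.0, 0.0, 1.0]] [[0.999, 0.017, -0.038, 0.553], [-0.041, 0.641, -0.766, -0.859], [0.011, 0.767, 0.641, 0.887], [0.0, 0.0, 0.0, 1.0]] 0.0038118489583333333
wrist [[383.75486664586396, 0.0, 320.39341964849416], [0.0, 383.75486664586396, 239.82316393227276], [0.0, 0.0, 1.0]] [[1.0, -0.0, 0.001, 0.624], [-0.0, 0.968, 0.252, 0.072], [-0.001, -0.252, 0.968, 0.384], [0.0, 0.0, 0.0, 1.0]] 0.0040494791666666665
{'time': 0.15, 'q': array([-2.37991217e-03,  3.53529488e-01,  1.63394458e+00, -5.47905412e-05,
        1.15521060e+00, -2.39154493e-03]), 'joint_vel': array([ 0.00095849, -0.00021896, -0.00402394,  0.00026191, -0.00209101,
        0.00135   ]), 'effort': array([-8.47799656e-04, -5.94210899e+01, -3.34467816e+01,  6.96930941e-02,
        2.04021111e-02, -8.35750166e-05]), 'position': array([ 6.24646482e-01, -3.51504230e-06,  2.36018901e-01]), 'ee_rot': array([-7.07089878e-01,  7.07123473e-01, -3.74182534e-04, -3.98068945e-04]), 'ft_force': array([-0.77374089,  0.43327054, -0.64628757]), 'wrist_torque': array([-0.04307745, -0.02366549,  0.01394836]), 'opening': 0.09206149837193744}
```

View pics/scene0.png

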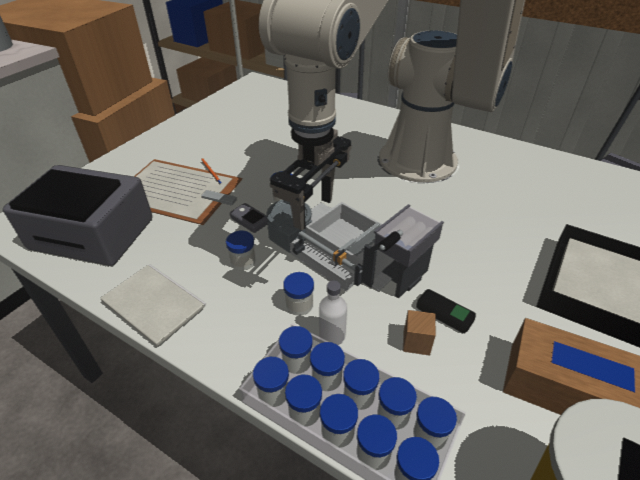

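View pics/side0.png

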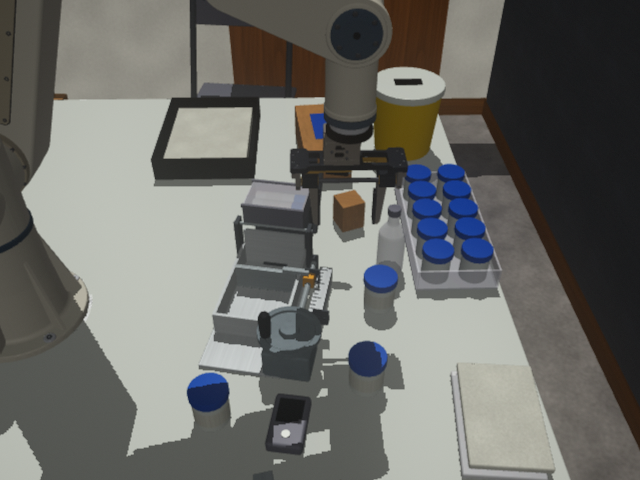

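The scene view shows the stand mid-table (box about (405,245), wheel about (290,215)). In the side view the wheel is at about (290,330), the crank grip at (265,325) and the orange nut at (308,279). Next I'll enlarge the side view.

```bash
python3 - <<'E'
from h import *
a=cv2.imread("pics/side0.png"); w=cv2.imread("pics/wrist0.png")
c=cv2.resize(a[175:390,190:350],None,fx=2.75,fy=2.75,interpolation=cv2.INTER_CUBIC)
w2=cv2.resize(w,(352,264)); o=np.zeros((c.shape[0],800,3),np.uint8); o[:,:440]=c; o[:264,448:]=w2
cv2.imwrite("pics/c1.png",o)
f=np.load("side0.npz"); P=cloud(f["d"],f["K"],f["T"])
# height layers
z=P[...,2]; r=(P[...,0]>.35)&(P[...,0]<.75)&(abs(P[...,1])<.4)
for lo,hi in((.005,.012),(.058,.066),(.085,.093),(.135,.147),(.148,.158),(.2,.226)):
    m=r&(z>lo)&(z<hi); n,l,s,_=cv2.connectedComponentsWithStats(m.astype(np.uint8))
    for i in range(1,n):
        if s[i,4]>12: print(lo,s[i].tolist(),P[l==i].mean(0).round(3),P[l==i].min(0).round(3),P[l==i].max(0).round(3))
E
```

```text
0.005 [341, 223, 23, 8, 58] [0.66  0.239 0.009] [0.634 0.229 0.005] [0.686 0.251 0.012]
0.005 [245, 259, 39, 10, 167] [0.463 0.119 0.009] [0.424 0.103 0.006] [0.505 0.133 0.012]
0.005 [283, 263, 17, 5, 31] [0.525 0.111 0.01 ] [0.505 0.104 0.007] [0.539 0.121 0.012]
0.005 [225, 284, 67, 34, 1343] [0.454 0.011 0.009] [ 0.395 -0.035  0.005] [0.523 0.058 0.012]
0.005 [297, 286, 7, 20, 42] [0.541 0.023 0.009] [ 0.535 -0.002  0.006] [0.547 0.048 0.012]
0.005 [364, 301, 29, 12, 69] [ 0.692 -0.019  0.009] [ 0.667 -0.029  0.005] [0.721 0.001 0.012]
0.005 [199, 328, 112, 54, 2132] [ 0.424 -0.123  0.009] [ 0.36  -0.188  0.005] [ 0.557 -0.057  0.012]
0.005 [349, 381, 34, 15, 79] [ 0.65  -0.213  0.009] [ 0.625 -0.221  0.005] [ 0.681 -0.192  0.012]
0.005 [213, 414, 18, 17, 50] [ 0.412 -0.271  0.009] [ 0.398 -0.279  0.005] [ 0.424 -0.25   0.012]
0.005 [196, 422, 16, 9, 37] [ 0.383 -0.275  0.009] [ 0.37  -0.28   0.005] [ 0.395 -0.267  0.012]
0.005 [266, 447, 36, 7, 63] [ 0.513 -0.322  0.009] [ 0.485 -0.327  0.005] [ 0.541 -0.315  0.012]
0.058 [334, 197, 32, 15, 86] [0.652 0.246 0.062] [0.619 0.228 0
[... 1722 characters left out ...]
7, 48] [0.728 0.099 0.141] [0.719 0.095 0.135] [0.74  0.108 0.147]
0.135 [258, 311, 13, 11, 92] [ 0.483 -0.155  0.14 ] [ 0.473 -0.162  0.135] [ 0.493 -0.145  0.146]
0.148 [241, 179, 69, 36, 1448] [0.496 0.157 0.156] [0.427 0.102 0.148] [0.562 0.221 0.158]
0.148 [388, 208, 13, 9, 53] [0.727 0.099 0.153] [0.716 0.09  0.148] [0.74  0.111 0.158]
0.2 [318, 172, 6, 6, 30] [0.586 0.162 0.204] [0.58  0.156 0.2  ] [0.59  0.167 0.21 ]
0.2 [326, 172, 26, 4, 68] [0.622 0.157 0.21 ] [0.596 0.15  0.203] [0.645 0.165 0.216]
0.2 [372, 214, 9, 10, 40] [ 0.676 -0.008  0.221] [ 0.671 -0.012  0.214] [0.684 0.004 0.226]
0.2 [313, 219, 7, 6, 32] [ 0.573 -0.009  0.221] [ 0.567 -0.013  0.215] [ 0.578 -0.006  0.226]
```

View pics/c1.png

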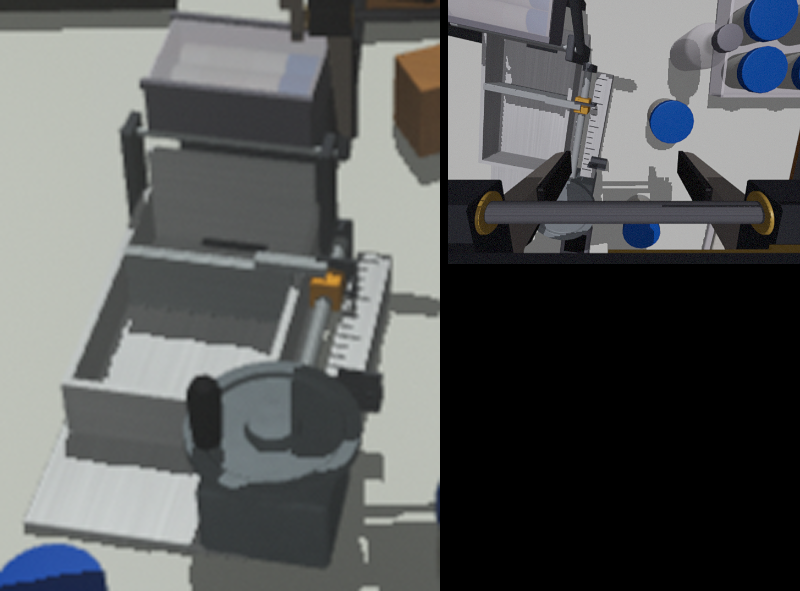

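The enlarged view and the height layers agree with the text: wheel at about (0.522,-0.139) with a 56 mm radius, and crank top at about (0.483,-0.155), 42 mm off the axis. Next I'll fit the stand yaw and measure pointer and marker from the wrist view.

```bash
python3 - <<'E'
from h import *
w=cv2.imread("pics/wrist0.png"); cv2.imwrite("pics/c2.png",cv2.resize(w[90:330,180:340],None,fx=2.5,fy=2.5,interpolation=cv2.INTER_CUBIC))
import math
for n in("side","wrist","scene"):
    f=np.load(n+"0.npz"); P=cloud(f["d"],f["K"],f["T"]); z=P[...,2]; x,y=P[...,0],P[...,1]
    m=(abs(z-.088)<.006)&(np.hypot(x-.522,y+.139)<.07)
    q=P[m][:,:2].astype(np.float32); 
    if len(q)>20: print(n,"wheel",cv2.minEnclosingCircle(q),len(q))
    m=(z>.125)&(z<.16)&(np.hypot(x-.483,y+.155)<.025); q=P[m]
    if len(q)>10: print(n,"crank",q[q[:,2]>.137].mean(0),q[:,2].max())
    # stand end wall line near z .062
    m=(abs(z-.08)<.02)&(x>.43)&(x<.54)&(abs(y-.119)<.03); q=P[m][:,:2].astype(np.float32)
    if len(q)>30:
        l=cv2.fitLine(q,cv2.DIST_HUBER,0,.01,.01).ravel(); print(n,"endwall",math.degrees(math.atan2(l[1],l[0])),l[2:],len(q))
    m=(abs(z-.036)<.004)&(x>.5)&(x<.64)&(y>-.1)&(y<.12); q=P[m][:,:2].astype(np.float32)
    if len(q)>30: print(n,"ledge",cv2.minAreaRect(q),len(q))
    m=(abs(z-.208)<.012)&(x>.57)&(x<.66)&(abs(y-.16)<.04); 
    if m.sum()>10: print(n,"grip",P[m].mean(0),P[m].min(0),P[m].max(0))
E
```

```text
side wheel ((0.5225850343704224, -0.13910037279129028), 0.05757202208042145) 2329
side crank [ 0.48306573 -0.15420111  0.14090114] 0.1459774035608825
side endwall -11.657046748009783 [0.48904294 0.11925744] 783
side ledge ((0.5451168417930603, 0.01751626282930374), (0.1923491358757019, 0.10968299210071564), 83.35004425048828) 701
side grip [0.61085373 0.15817872 0.20858868] [0.58041683 0.15017434 0.2002698 ] [0.64515257 0.16699892 0.21647803]
wrist wheel ((0.5224392414093018, -0.13692709803581238), 0.05648895353078842) 3790
wrist crank [ 0.488834   -0.15279339  0.13840055] 0.13961594115968404
wrist ledge ((0.5542327761650085, 0.009414248168468475), (0.10465044528245926, 0.21892565488815308), 0.6147736310958862) 5416
scene wheel ((0.5251960754394531, -0.13967041671276093), 0.05850556865334511) 675
scene endwall -11.155660547315358 [0.5323966  0.11528423] 51
scene ledge ((0.5497723817825317, 0.008870169520378113), (0.22116321325302124, 0.10597886890172958), 84.23442077636719) 743
scene grip [0.62257585 0.16857866 0.21554   ] [0.58272494 0.15074446 0.2046484 ] [0.64790018 0.17855244 0.21998461]
```

View pics/c2.png

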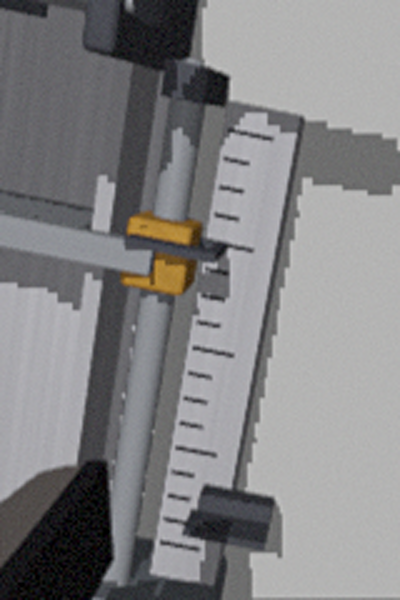

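```bash
cat >> h.py <<'E'
def ray(u,v,z,K,T):
    M=np.linalg.inv(T); d=M[:3,:3]@np.array([(u-K[0,2])/K[0,0],-(v-K[1,2])/K[1,1],-1]); c=M[:3,3]; return c+d*(z-c[2])/d[2]
E
python3 - <<'E'
from h import *
f=np.load("wrist0.npz"); K,T,d=f["K"],f["T"],f["d"]; P=cloud(d,K,T)
r=lambda cu,cv,z: ray(180+cu/2.5,90+cv/2.5,z,K,T).round(4)
e1,e2=r(302,118,.036),r(235,480,.036); print("ledge edge",e1,e2,np.degrees(np.arctan2(*(e1-e2)[:2])))
print("top line",r(135,133+0,.036)); print("lines",r(250,137,.036),r(250,250,.036),r(230,354,.036),r(212,455,.036),r(198,548,.036))
for c in((222,248),(215,248),(205,500),(230,500),(230,530),(260,530),(160,265)):
    u,v=180+c[0]/2.5,90+c[1]/2.5; print(c,P[int(round(v)),int(round(u))].round(4))
c,s=np.cos(np.radians(-12)),np.sin(np.radians(-12)); R=np.array([[c,-s],[s,c]])
# strip of marker pixels in x world .56-.61 columns, print z by row
u=180+int(235/2.5)
for v in range(278,312,2): print(v,P[v,u].round(3))
E
```

```text
ledge edge [0.6068 0.0742 0.036 ] [ 0.5792 -0.0606  0.036 ] 11.57125690829495
top line [0.548  0.0691 0.036 ]
lines [0.5884 0.0677 0.036 ] [0.5873 0.028  0.036 ] [ 0.5789 -0.0107  0.036 ] [ 0.5707 -0.0505  0.036 ] [ 0.5638 -0.0891  0.036 ]
(222, 248) [0.5794 0.0308 0.051 ]
(215, 248) [0.5783 0.032  0.0612]
(205, 500) [ 0.5693 -0.064   0.048 ]
(230, 500) [ 0.5785 -0.0646  0.0467]
(230, 530) [ 0.5802 -0.0699  0.0622]
(260, 530) [ 0.5903 -0.0729  0.0553]
(160, 265) [0.5598 0.0263 0.0625]
278 [ 0.578 -0.059  0.028]
280 [ 0.577 -0.064  0.02 ]
282 [ 0.577 -0.069  0.015]
284 [ 0.575 -0.074  0.006]
286 [ 0.579 -0.064  0.038]
288 [ 0.58  -0.064  0.043]
290 [ 0.58  -0.064  0.047]
292 [ 0.58  -0.066  0.048]
294 [ 0.58  -0.069  0.047]
296 [ 0.58  -0.07   0.048]
298 [ 0.581 -0.071  0.052]
300 [ 0.581 -0.071  0.054]
302 [ 0.582 -0.071  0.06 ]
304 [ 0.582 -0.071  0.064]
306 [ 0.582 -0.073  0.065]
308 [ 0.573 -0.105 -0.001]
310 [ 0.573 -0.107 -0.001]
```

Stand yaw is about -11.6°. The pointer blade is at about (0.578,0.030) and the marker blade at about (0.582,-0.073), so the gap along stand y is about 101 mm, or 3.36 turns clockwise. Both sit at plausible heights and within the stated range. Going to the crank.

{"name": "step_arm", "arguments": {"series": [9,-2.4,-2.6,0,0,0,0,9,-2.4,-2.6,0,0,0,0,9,-2.4,-2.6,0,0,0,0,9,-2.4,-2.6,-1,0,0,0,9,-2.3,-2.5,-1.5,0,0,0,9,-2.3,-2.4,-1.5,0,0,0,6,0,0,-2.5,0,0,0,6,0,0,-2.5,0,0,0,6,0,0,-1.6,0,0,0,6,0,0,0,0,0,0]}}

```text
time: 1.15
position: [0.4813, -0.1526, 0.1286]
ee_rot: [0.708, -0.707, 0.002, 0.001]
ft_force: [-0.6, 0.1, 1.3]
opening: 0.0609
```

```bash
python3 - <<'E'
from h import *
a,d,K,T=look("wrist"); save("wrist1",a,d,K,T); cv2.imwrite("pics/w1.png",a[...,::-1])
P=cloud(d,K,T); x,y,z=P[...,0],P[...,1],P[...,2]; print(env.state()["position"])
m=(z>.13)&(z<.15)&(np.hypot(x-.484,y+.154)<.02); q=P[m]; print(len(q),q.mean(0),q.min(0),q.max(0))
E
```

```text
[ 0.48225062 -0.15280966  0.1298716 ]
2028 [ 0.48174539 -0.14729296  0.13759812] [ 0.47127154 -0.15828031  0.13001975] [ 0.49232569 -0.13911669  0.14288368]
```

View pics/w1.png

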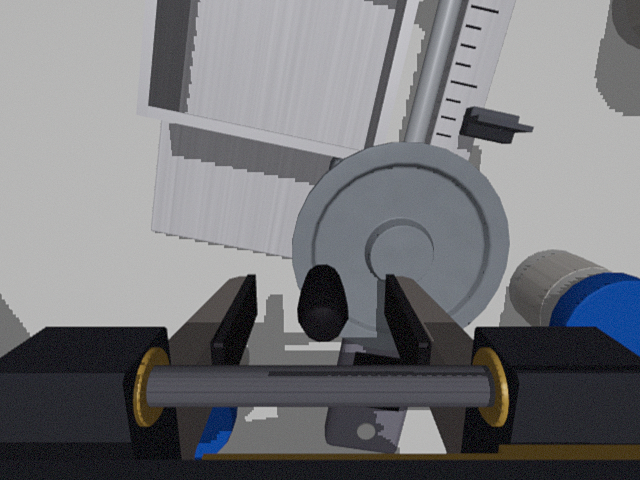

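The black grip sits between the open fingers at about (322,300), and the marker is at (490,125). Pinch it, then work out the circle increments.

{"name": "step_arm", "arguments": {"series": [1.5,0,0,0,0,0,0,1.5,0,0,0,0,0,0,1.5,0,0,0,0,0,0,1.5,0,0,0,0,0,0]}}

```text
time: 1.6
position: [0.4833, -0.153, 0.1312]
ee_rot: [-0.707, 0.707, 0.0, 0.0]
ft_force: [1.0, -0.2, -0.4]
opening: 0.0301
```

```bash
python3 - <<'E'
import numpy as np
a=np.radians(201-18*np.arange(21)); p=4.2*np.c_[np.cos(a),np.sin(a)]
print([[1.5]+r.tolist() for r in np.diff(np.round(p,2),axis=0).round(2)])
E
```

```text
[[1.5, -0.27, 1.29], [1.5, 0.13, 1.31], [1.5, 0.54, 1.2], [1.5, 0.88, 0.97], [1.5, 1.13, 0.66], [1.5, 1.29, 0.27], [1.5, 1.31, -0.13], [1.5, 1.2, -0.54], [1.5, 0.97, -0.88], [1.5, 0.66, -1.13], [1.5, 0.27, -1.29], [1.5, -0.13, -1.31], [1.5, -0.54, -1.2], [1.5, -0.88, -0.97], [1.5, -1.13, -0.66], [1.5, -1.29, -0.27], [1.5, -1.31, 0.13], [1.5, -1.2, 0.54], [1.5, -0.97, 0.88], [1.5, -0.66, 1.13]]
```

{"name": "step_arm", "arguments": {"series": [1.5,0,0,0,0,0,0,1.5,0,0,0,0,0,0,1.5,0,0,0,0,0,0]}}

```text
time: 1.9
position: [0.4824, -0.153, 0.1308]
ee_rot: [-0.707, 0.707, -0.0, -0.0]
ft_force: [-3.6, -0.9, 5.3]
opening: 0.0205
```

{"name": "step_arm", "arguments": {"series": [1.5,-0.27,1.29,0,0,0,0,1.5,0.13,1.31,0,0,0,0,1.5,0.54,1.2,0,0,0,0,1.5,0.88,0.97,0,0,0,0,1.5,1.13,0.66,0,0,0,0]}}

```text
time: 2.4
position: [0.5087, -0.0987, 0.1309]
ee_rot: [-0.706, 0.708, 0.001, 0.0]
ft_force: [1.8, -17.0, -1.7]
opening: 0.0205
```

Tracking the circle well (opening 20.5 mm, moderate force). Continue.

{"name": "step_arm", "arguments": {"series": [1.5,1.29,0.27,0,0,0,0,1.5,1.31,-0.13,0,0,0,0,1.5,1.2,-0.54,0,0,0,0,1.5,0.97,-0.88,0,0,0,0,1.5,0.66,-1.13,0,0,0,0,1.5,0.27,-1.29,0,0,0,0,1.5,-0.13,-1.31,0,0,0,0,1.5,-0.54,-1.2,0,0,0,0,1.5,-0.88,-0.97,0,0,0,0,1.5,-1.13,-0.66,0,0,0,0,1.5,-1.29,-0.27,0,0,0,0,1.5,-1.31,0.13,0,0,0,0,1.5,-1.2,0.54,0,0,0,0,1.5,-0.97,0.88,0,0,0,0,1.5,-0.66,1.13,0,0,0,0]}}

```text
time: 3.9
position: [0.4823, -0.1532, 0.1309]
ee_rot: [-0.707, 0.707, -0.0, 0.0]
ft_force: [3.8, -1.1, 1.9]
opening: 0.0204
```

{"name": "step_arm", "arguments": {"series": [1.5,-0.27,1.29,0,0,0,0,1.5,0.13,1.31,0,0,0,0,1.5,0.54,1.2,0,0,0,0,1.5,0.88,0.97,0,0,0,0,1.5,1.13,0.66,0,0,0,0,1.5,1.29,0.27,0,0,0,0,1.5,1.31,-0.13,0,0,0,0,1.5,1.2,-0.54,0,0,0,0,1.5,0.97,-0.88,0,0,0,0,1.5,0.66,-1.13,0,0,0,0,1.5,0.27,-1.29,0,0,0,0,1.5,-0.13,-1.31,0,0,0,0,1.5,-0.54,-1.2,0,0,0,0,1.5,-0.88,-0.97,0,0,0,0,1.5,-1.13,-0.66,0,0,0,0,1.5,-1.29,-0.27,0,0,0,0,1.5,-1.31,0.13,0,0,0,0,1.5,-1.2,0.54,0,0,0,0,1.5,-0.97,0.88,0,0,0,0,1.5,-0.66,1.13,0,0,0,0]}}

```text
time: 5.9
position: [0.4823, -0.1529, 0.1309]
ee_rot: [-0.707, 0.707, -0.0, -0.0]
ft_force: [2.7, -3.3, 6.2]
opening: 0.0206
```

```bash
python3 - <<'E'
from h import *
print(env.state()["position"],env.state()["ft_force"])
a,d,K,T=look("wrist"); save("wrist2",a,d,K,T)
P=cloud(d,K,T); w=a[...,::-1]; cv2.imwrite("pics/w2.png",w)
E
```

```text
[ 0.48229799 -0.15291101  0.13085054] [ 2.71305087 -3.31699713  6.24802677]
```

View pics/w2.png

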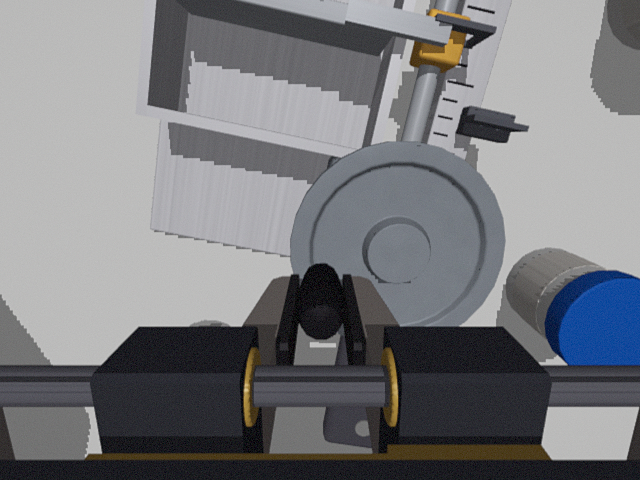

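After two turns the stop's pointer blade ends at (492,36) and the marker blade tip is at (525,127). Measure the remaining gap.

```bash
cat > gap.py <<'E'
from h import *
import sys
def gap(n):
    f=np.load(n); P=cloud(f["d"],f["K"],f["T"]); a=f["a"].astype(int)
    yv=np.array([np.sin(np.radians(11.6)),np.cos(np.radians(11.6))]); xv=np.array([yv[1],-yv[0]])
    o=np.array([.5225,-.138])-np.array([xv,yv]).T@np.array([.085,-.145])  # stand origin from wheel axis
    q=P[...,:2]-o; sx,sy,z=q@xv,q@yv,P[...,2]
    m=(a.max(-1)<110)&(z>.0505)&(z<.075)&(sx>.097)&(sx<.13)&(sy>-.1)&(sy<.13)
    k,l,s,_=cv2.connectedComponentsWithStats(m.astype(np.uint8))
    for i in range(1,k):
        if s[i,4]>15: print(s[i].tolist(),"sx",sx[l==i].min().round(4),sx[l==i].max().round(4),"sy min/med/max",np.percentile(sy[l==i],[5,50,95]).round(4),"z",z[l==i].min().round(3),z[l==i].max().round(3))
gap(sys.argv[1])
E
for i in 0 2; do echo; python3 gap.py wrist$i.npz; done
```

```text
[254, 188, 16, 8, 89] sx 0.0971 0.107 sy min/med/max [0.0297 0.0318 0.0327] z 0.051 0.074
[253, 295, 23, 13, 207] sx 0.111 0.13 sy min/med/max [-0.0699 -0.0675 -0.0669] z 0.051 0.067

[468, 23, 28, 21, 318] sx 0.097 0.107 sy min/med/max [-0.0309 -0.0304 -0.0283] z 0.051 0.073
[463, 114, 48, 14, 385] sx 0.1102 0.1299 sy min/med/max [-0.0707 -0.0698 -0.0678] z 0.051 0.067
```

The two views agree (99.5 mm at the start, 39.5 mm left after 60 mm), which leaves 1.317 turns: 20 rows + 6 rows + 6°.

{"name": "step_arm", "arguments": {"series": [1.5,-0.27,1.29,0,0,0,0,1.5,0.13,1.31,0,0,0,0,1.5,0.54,1.2,0,0,0,0,1.5,0.88,0.97,0,0,0,0,1.5,1.13,0.66,0,0,0,0,1.5,1.29,0.27,0,0,0,0,1.5,1.31,-0.13,0,0,0,0,1.5,1.2,-0.54,0,0,0,0,1.5,0.97,-0.88,0,0,0,0,1.5,0.66,-1.13,0,0,0,0,1.5,0.27,-1.29,0,0,0,0,1.5,-0.13,-1.31,0,0,0,0,1.5,-0.54,-1.2,0,0,0,0,1.5,-0.88,-0.97,0,0,0,0,1.5,-1.13,-0.66,0,0,0,0,1.5,-1.29,-0.27,0,0,0,0,1.5,-1.31,0.13,0,0,0,0,1.5,-1.2,0.54,0,0,0,0,1.5,-0.97,0.88,0,0,0,0,1.5,-0.66,1.13,0,0,0,0]}}

```text
time: 7.95
position: [0.4823, -0.1529, 0.1308]
ee_rot: [-0.707, 0.707, -0.0, -0.0]
ft_force: [3.6, -1.5, 6.3]
opening: 0.0203
```

{"name": "step_arm", "arguments": {"series": [1.5,-0.27,1.29,0,0,0,0,1.5,0.13,1.31,0,0,0,0,1.5,0.54,1.2,0,0,0,0,1.5,0.88,0.97,0,0,0,0,1.5,1.13,0.66,0,0,0,0,1.5,1.29,0.27,0,0,0,0,1.5,0.44,0,0,0,0,0,1.5,0,0,0,0,0,0,1.5,0,0,0,0,0,0,1.5,0,0,0,0,0,0,1.5,0,0,0,0,0,0]}}

```text
time: 9.05
position: [0.525, -0.0969, 0.1308]
ee_rot: [-0.706, 0.708, 0.001, -0.0]
ft_force: [1.1, -11.1, 5.8]
opening: 0.0204
```

```bash
python3 - <<'E'
from h import *
a,d,K,T=look("wrist"); save("wrist3",a,d,K,T)
a,d,K,T=look("scene"); save("scene3",a,d,K,T)
a,d,K,T=look("side"); save("side3",a,d,K,T)
E
for i in wrist scene side; do python3 gap.py ${i}3.npz; echo; done
```

```text
[366, 209, 56, 20, 496] sx 0.0971 0.13 sy min/med/max [-0.0701 -0.0679 -0.067 ] z 0.051 0.073

[303, 233, 7, 9, 35] sx 0.0971 0.1112 sy min/med/max [-0.0763 -0.0686 -0.0642] z 0.051 0.073
[298, 238, 5, 8, 25] sx 0.1137 0.1295 sy min/med/max [-0.0713 -0.0699 -0.0682] z 0.051 0.068

[305, 305, 6, 6, 24] sx 0.0978 0.1078 sy min/med/max [-0.0723 -0.071  -0.0682] z 0.064 0.075
[313, 309, 10, 10, 63] sx 0.1128 0.1299 sy min/med/max [-0.0753 -0.0719 -0.0693] z 0.051 0.072
```

```bash
sed -i 's/(sx>.097)&(sx<.13)/(sx>XL)\&(sx<XH)/; s/^gap(sys.*/for XL,XH in((.097,.108),(.112,.13)): gap(sys.argv[1])/' gap.py; python3 gap.py wrist3.npz
python3 - <<'E'
from h import *
a=np.load("wrist3.npz")["a"][...,::-1]; cv2.imwrite("pics/c3.png",cv2.resize(a[140:290,300:480],None,fx=4,fy=4,interpolation=cv2.INTER_CUBIC))
E
```

```text
[366, 209, 19, 14, 166] sx 0.0971 0.107 sy min/med/max [-0.0697 -0.0675 -0.0669] z 0.051 0.073
[388, 213, 34, 16, 287] sx 0.1121 0.13 sy min/med/max [-0.0703 -0.068  -0.0674] z 0.051 0.068
```

View pics/c3.png

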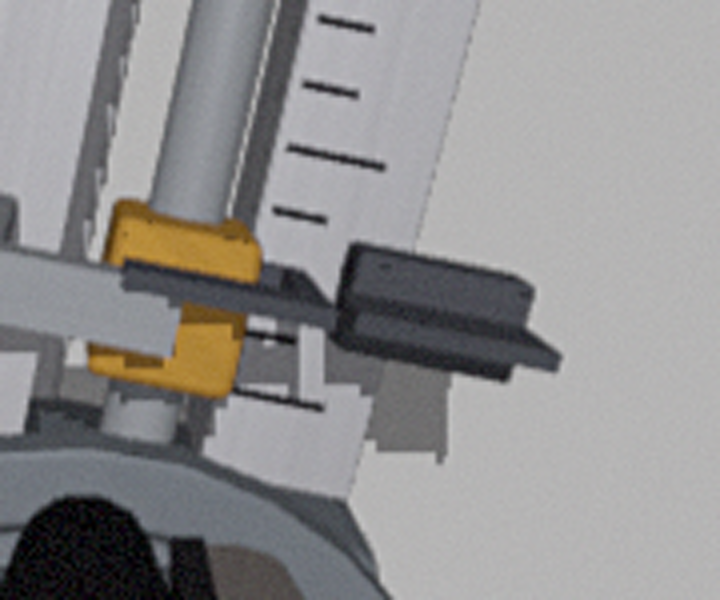

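Pointer and marker blades are collinear in the crop (pointer tip (335,315) meets the blade at (345,310)), and the measured difference is about 0.5 mm. Release and rise.

{"name": "step_arm", "arguments": {"series": [5,0,0,0,0,0,0,5,0,0,0,0,0,0,5,0,0,0,0,0,0,5,0,0,0,0,0,0,5,0,0,4,0,0,0,5,0,0,4,0,0,0,5,0,0,4,0,0,0,0,0,0,3,0,0,0]}}

```text
time: 10.0
position: [0.5246, -0.0958, 0.283]
ee_rot: [-0.707, 0.707, 0.001, 0.0]
ft_force: [0.9, 0.2, -0.6]
opening: 0.0444
```

{"name": "step_arm", "arguments": {"series": [0,1.3,3.8,0,0,0,0,0,1.3,3.8,0,0,0,0,0,1.3,3.8,0,0,0,0,0,1.3,3.8,0,0,0,0,0,1.3,3.8,0,0,0,0,0,1.3,3.8,0,0,0,0,0,1.2,3.7,0,0,0,-5.8,0,1.2,3.7,0,0,0,-5.8,0,0,0,0,0,0,0,0,0,0,0,0,0,0]}}

```text
time: 11.0
position: [0.6259, 0.2066, 0.2798]
ee_rot: [-0.703, 0.704, -0.071, 0.07]
ft_force: [0.5, -0.1, -0.0]
opening: 0.0002
```

```bash
python3 - <<'E'
from h import *
print(env.state()["position"],env.state()["opening"])
for n in("wrist","side"):
    a,d,K,T=look(n); save(n+"4",a,d,K,T); cv2.imwrite(f"pics/{n}4.png",a[...,::-1])
    P=cloud(d,K,T);x,y,z=P[...,0],P[...,1],P[...,2]; m=(abs(z-.21)<.014)&(x>.57)&(x<.67)&(abs(y-.165)<.03)
    if m.any(): print(n,m.sum(),P[m].mean(0),P[m].min(0),P[m].max(0))
E
python3 gap.py side4.npz
```

```text
[0.62587654 0.20663333 0.27983332] 0.00024201744159433317
wrist 109 [0.58976901 0.17637088 0.21424518] [0.58049762 0.15864357 0.20960388] [0.61714245 0.17969163 0.2213471 ]
side 330 [0.61045065 0.16083812 0.21466016] [0.58023503 0.15038008 0.19655468] [0.6452185  0.17521282 0.22386045]
[305, 305, 6, 6, 26] sx 0.098 0.1076 sy min/med/max [-0.0728 -0.0706 -0.0686] z 0.062 0.074
[313, 308, 10, 10, 65] sx 0.1126 0.1299 sy min/med/max [-0.0735 -0.0715 -0.0691] z 0.051 0.069
```

View pics/wrist4.png

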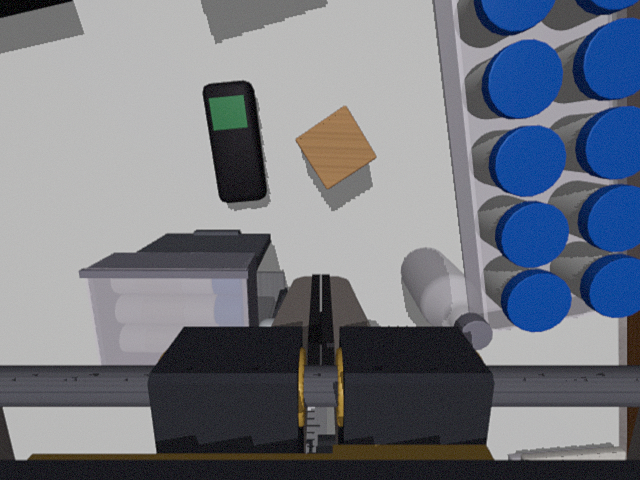

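The closed fingers are outside and behind the box, clear of the bottle (around (470,330)). Pointer and marker are unchanged after release. Descend and start the push.

{"name": "step_arm", "arguments": {"series": [0,0,0,-2.5,0,0,0,0,0,0,-2.5,0,0,0,0,0,0,-2,0,0,0,0,0,0,0,0,0,0,0,-0.3,-1.47,0,0,0,0,0,-0.3,-1.47,0,0,0,0,0,-0.3,-1.47,0,0,0,0,0,-0.3,-1.47,0,0,0,0]}}

```text
time: 11.9
position: [0.6158, 0.1465, 0.2136]
ee_rot: [0.704, -0.703, 0.07, -0.073]
ft_force: [1.1, 3.5, 3.4]
opening: 0.0005
```

{"name": "step_arm", "arguments": {"series": [0,-0.3,-1.47,0,0,0,0,0,-0.3,-1.47,0,0,0,0,0,-0.3,-1.47,0,0,0,0,0,-0.3,-1.47,0,0,0,0,0,-0.3,-1.47,0,0,0,0,0,-0.3,-1.47,0,0,0,0]}}

```text
time: 12.5
position: [0.5956, 0.0577, 0.21]
ee_rot: [-0.703, 0.704, -0.072, 0.071]
ft_force: [1.1, 2.3, -1.9]
opening: 0.0003
```

{"name": "step_arm", "arguments": {"series": [0,-0.3,-1.47,0,0,0,0,0,-0.3,-1.47,0,0,0,0,0,-0.2,-1,0,0,0,0,0,0,0,0,0,0,0,0,0,0,0,0,0,0,0,0,0,0,0,0,0,0,0,0,0,0,0,0,0,0,0,0,0,0,0,0,0,0,0,0,0,0]}}

```text
time: 13.4
position: [0.5884, 0.0199, 0.2106]
ee_rot: [-0.703, 0.704, -0.071, 0.071]
ft_force: [0.5, -0.3, -0.3]
opening: 0.0005
```

```bash
python3 - <<'E'
from h import *
print(env.state()["position"],env.state()["ft_force"])
a,d,K,T=look("side"); save("side5",a,d,K,T)
b=look("scene")[0]
o=np.zeros((560,800,3),np.uint8); o[:,:400]=cv2.resize(a[160:384,190:350],(400,560)); o[:400,400:]=cv2.resize(b[160:320,260:420],(400,400))
cv2.imwrite("pics/c5.png",o[...,::-1])
E
```

```text
[0.58842305 0.01988694 0.21055143] [ 0.52800617 -0.31289875 -0.34260786]
```

View pics/c5.png

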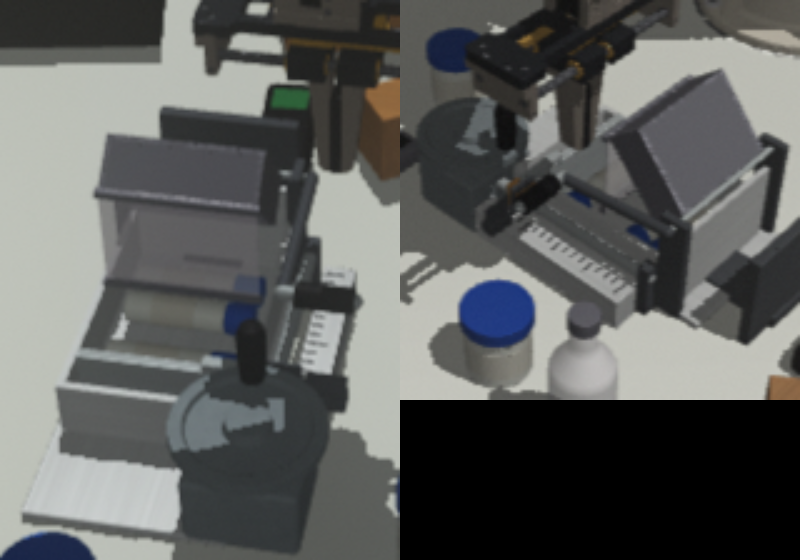

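The box is tipped over with the lever down at the front, and the tubes are in the bay (blue caps at about (248,287), (240,318), (222,357)). Rise, wait, and check heights from above.

{"name": "step_arm", "arguments": {"series": [0,0,0,3,0,0,0,0,0,0,3,0,0,0,0,0,0,3,0,0,0,0,-2,-2.5,2,0,0,0,0,-2,-2.5,0,0,0,0,0,-2,-2.5,0,0,0,0,0,-2,-2,0,0,0,0,0,0,0,0,0,0,0,0,0,0,0,0,0,0,0,0,0,0,0,0,0]}}

```text
time: 14.5
position: [0.5091, -0.0749, 0.3207]
ee_rot: [0.704, -0.703, 0.071, -0.072]
ft_force: [-0.4, -0.1, -0.8]
opening: 0.0003
```

```bash
python3 - <<'E'
from h import *
s=env.state(); print(s["position"],s["time"])
a,d,K,T=look("wrist"); save("wrist6",a,d,K,T); cv2.imwrite("pics/w6.png",a[...,::-1])
yv=np.array([.201,.9796]); xv=np.array([.9796,-.201]); o=np.array([.4684,.0211])
for n in("wrist6","side"):
    if n=="side": a,d,K,T=look("side"); save("side6",a,d,K,T)
    P=cloud(d,K,T); q=P[...,:2]-o; sx,sy,z=q@xv,q@yv,P[...,2]
    h=cv2.cvtColor(a,cv2.COLOR_RGB2HSV); m=cv2.inRange(h,(105,120,40),(130,255,255)).astype(bool)&(abs(sx)<.08)&(sy>-.1)&(sy<.12)
    k,l,st,_=cv2.connectedComponentsWithStats(m.astype(np.uint8))
    for i in range(1,k):
        if st[i,4]>10: w=l==i; print(n,"cap",st[i].tolist(),sx[w].mean().round(3),sy[w].min().round(3),sy[w].max().round(3),"z",z[w].max().round(3))
    m=(sx>.098)&(sx<.14)&(sy<.02)&(sy>-.06)&(z>.08)&(z<.14); print(n,"grip",m.sum(), sy[m].mean() if m.any() else 0, z[m].max() if m.any() else 0)
E
python3 gap.py wrist6.npz; python3 gap.py side6.npz
```

```text
[ 0.50908844 -0.07487816  0.32066701] 14.5
wrist6 cap [294, 166, 20, 22, 412] 0.04 -0.067 -0.043 z 0.035
wrist6 grip 927 -0.022978335530050766 0.11067181093357825
side cap [294, 263, 4, 11, 34] 0.051 0.009 0.081 z 0.088
side cap [284, 280, 10, 3, 18] 0.042 0.038 0.045 z 0.024
side grip 243 -0.029962679935056215 0.11548600948252674
[358, 190, 9, 6, 40] sx 0.0975 0.1061 sy min/med/max [-0.0694 -0.0672 -0.0665] z 0.051 0.072
[371, 191, 18, 5, 83] sx 0.112 0.1298 sy min/med/max [-0.0702 -0.068  -0.0671] z 0.054 0.068
[305, 305, 6, 6, 25] sx 0.0984 0.1077 sy min/med/max [-0.0732 -0.071  -0.068 ] z 0.063 0.075
[313, 309, 10, 8, 54] sx 0.1132 0.13 sy min/med/max [-0.0741 -0.0718 -0.0692] z 0.052 0.07
```

View pics/w6.png

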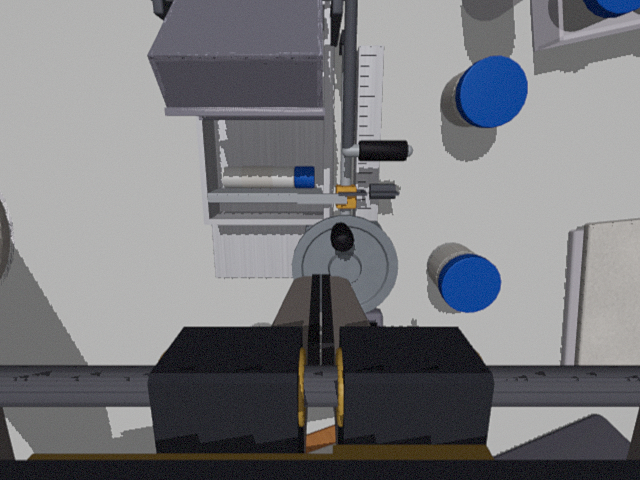

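One tube lies flat against the stop (cap at (304,177), top 35 mm), the grip is at the end of its swing, and the pointer is still at the marker. The other two are hidden by the box here, so check the side view for them and for motion.

```bash
python3 - <<'E'
from h import *
a=np.load("side6.npz")["a"]; b,d,K,T=look("scene"); c=look("side")[0]
print("motion px",(cv2.absdiff(a,c).max(-1)>40)[230:330,210:340].sum(), env.state()["time"])
o=np.zeros((600,800,3),np.uint8); o[:,:480]=cv2.resize(a[215:315,230:310],(480,600),interpolation=cv2.INTER_CUBIC); o[:320,480:]=cv2.resize(b[180:280,290:390],(320,320))
cv2.imwrite("pics/c7.png",o[...,::-1])
f=np.load("side6.npz"); K,T=f["K"],f["T"]
for u,v in((294,268),(286,281),(294,263)): 
    p=ray(u,v,.03,K,T)[:2]-[.4684,.0211]; print(u,v,"stand at z .03:",p@[.9796,-.201],p@[.201,.9796])
E
```

```text
motion px 0 14.7
294 268 stand at z .03: 0.04736160180333398 0.07036433603690977
286 281 stand at z .03: 0.03947002790556842 0.02982945088201171
294 263 stand at z .03: 0.044234735351434865 0.085375882733758
```

View pics/c7.png

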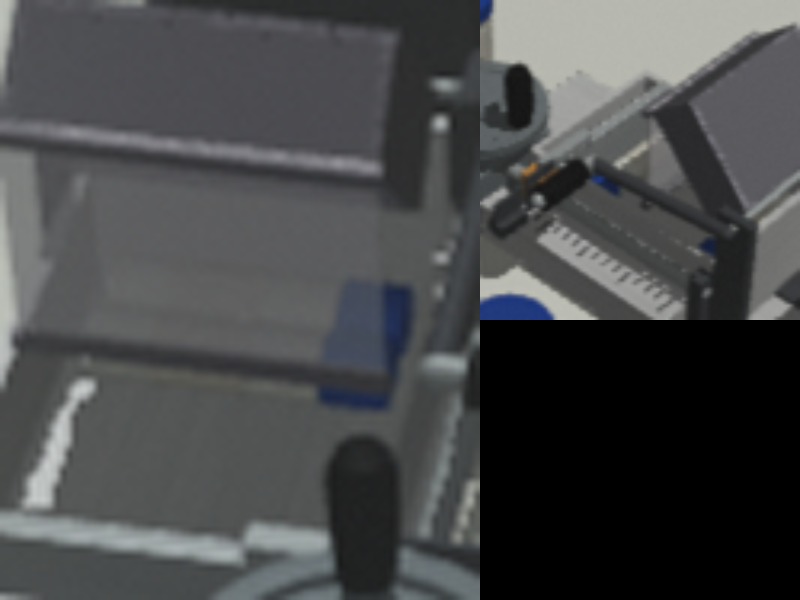

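Through the clear lid, two more caps lie side by side on the bay floor: (355,370) at stand y of about +0.04 and (378,320) at about +0.07. Together with the tube at the stop, that makes three. There is no motion between frames, so hand in.

```bash
python3 -c "
from station import env
print(env.close_job())"
```

```text
the job is handed in; nothing more can be done
None
```

I did the whole task and handed it in at about 15 s of robot time. The hand-in reports no verdict, so what follows rests on my own checks.

**What I did:** I pinched the crank grip and turned it 3.32 turns clockwise. I released it, then pushed the lever over from behind with closed fingers until the box fell onto its stop. After that I raised the arm clear.

**Last checks:**
- **Pointer:** it was within about 1 mm of the marker in both the wrist and side views, before and after tipping.
- **Box:** the lever grip ended at stand y of about -25 mm and roughly 100 mm high. That matches the 2.27 rad stop.
- **Tubes:** one lies flat against the stop, measured directly. The other two showed only through the clear lid, as caps side by side at stand y of about +0.04 and +0.07. I placed those two by assuming they were about 30 mm high, so their heights were not measured.
- **Motion and contact:** nothing moved between the last two pictures, and the force reading was near zero with the arm clear of everything.
- **Bystanders:** I did not measure them at the end. The planned path kept clear of them, and no force reading or picture suggested contact.

One rough reading disagreed: the early scene-view depth put the pointer and marker up to about 1.5 mm apart. It was noisier than the wrist view, and still inside the 3 mm limit.

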